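# Preset an air-gauge supply unit: regulator to its mark, bleed valve two turns off its seat

### The job

Preset the air-gauge supply unit on the bench: first turn the regulator knob until its white pointer line points at the set-mark clip on the rim of its dial. Then take the handwheel of the bleed valve by its upright handle, close the valve clockwise until it stops on its seat, and back it off exactly two full turns anticlockwise. Finish while still holding the handle there, so that the setting cannot creep when the air is connected, and leave the other things on the bench where they are.

Things in the scene. Friction and masses are not known exactly. Their poses are not given: they have to be found in the camera images.
- air_unit: the supply unit's aluminium base plate, 116 x 250 x 14 mm, fixed to the bench, with a low manifold block in its middle; origin at the centre of its underside. Its x axis points to the unit's back (the quick-connect nipple), y to its left. The regulator and the bleed valve stand on it 75 mm to either side of its middle; which of them is left and which right varies.
- regulator: pressure regulator on the base plate: 50 mm square aluminium block with a small round pressure gauge on its front (gauge rim 42 mm across), above it a round dial plate 74 mm across with black ticks every 15 degrees, top face 75.5 mm above the bench. Fixed to the base plate. Origin on the knob's vertical axis, 14 mm above the bench, x to the unit's back.
- set_mark: set-mark rider on the rim of the dial: a dark steel clip, 10 mm wide, with a small brass thumbscrew, its top 79 mm above the bench, its outer end 46 mm from the knob axis. It is fixed; the place on the dial where it sits varies. Origin on the knob axis, 14 mm above the bench; the clip lies towards its -x axis.
- mark_point (a point): the inner tip of the set-mark clip, 33 mm from the knob axis: where the pointer line must point to
- pointer_tip (a point): where the white pointer line of the regulator knob points on the dial: a point 33 mm from the knob axis that turns with the knob (the painted line itself ends 27 mm from the axis)
- knob_grip (a point): point on the knob's vertical axis at 100 mm above the bench, the height to grip it. The knob is round, black and fluted, 39 mm across the grip and 36 mm tall, top 112 mm above the bench, on a skirt 47 mm across at its foot; a white line runs from its top face and its skirt towards the pointer.
- reg_knob (a joint): angle of the regulator knob in rad, 0 with the pointer straight towards the unit's front, growing anticlockwise seen from above; -2.4 to 2.4; it stays where it is left (friction 0.06 N m)
- bleed_valve: bleed needle valve on the base plate: brass block 44 x 50 x 36 mm with a hexagon and a gland above it. Fixed to the base plate. Origin on the wheel's vertical axis, 14 mm above the bench, x to the unit's back.
- bleed_wheel (a joint): angle of the valve's handwheel in rad: 0 closed on the seat (a hard stop; the handle then points to the unit's front), growing anticlockwise seen from above as the valve opens; one turn is 6.283, the most is 25.1; it stays where it is left (friction 0.08 N m, about 2.2 N at the handle). The wheel does not rise or sink.
- wheel_axis (a point): centre of the handwheel on its vertical axis, 97 mm above the bench, just on top of the hub. The dark steel wheel has a rim 83 mm across (11 mm thick bar, its top 95.5 mm above the bench) and three spokes.
- wheel_handle: the black upright handle on the wheel's rim, 36 mm from the wheel's axis: round, 12 to 14 mm thick and 41 mm tall, from 98 to 139 mm above the bench; it spins freely about its own axis, so a gripper can lead it round a circle without turning. Origin at its foot, on its axis.
- handle_grip (a point): point on the handle's axis to grip it, 126 mm above the bench
- bush_a: bystander: turned steel bush, 24 mm across, 22 mm tall, near the front of the unit; origin at the centre of its underside
- cone: bystander: turned steel cone, 22 mm across, 26 mm tall, near the front of the unit; origin at the centre of its underside
- vial: bystander: small-parts vial with a black cap, 26 mm across, 52 mm tall, beside the unit; origin at the centre of its underside
- micrometer: bystander: outside micrometer lying flat at the left of the bench, 60 x 154 x 16 mm; origin at the centre of its underside
- hex_key: bystander: hex key lying flat behind the unit, 34 x 98 x 8 mm; origin at the centre of its underside

How it is judged:
By the outcome, as a careful person would: the job done as asked, in the order asked, and still so for the second after the job is handed in, while the arm keeps its last pose, push and grip.
It also fails if it takes over 66 s, if anything falls off the work surface, if the arm or the gripper's body presses on something with over 40 N, if the wrist force passes 120 N, or if a joint passes its speed limit or range.

### The arm

A 7-joint arm with a two-finger parallel gripper is mounted at the origin on a cart in front of the work surface, level with it; the furniture and walls round the work are solid. World frame = base frame: x ahead of the robot, y to its left, z up, the work surface at z = 0. Lengths are in m, angles in rad, forces in N, time in s.
With the tool pointing down it reaches from about 0.35 to 0.9 m from the base axis. Payload 8.1 kg.
Tool frame: the origin (TCP) lies at the centre of the arm's flange, where the gripper is bolted on; the fingertips stand 178 mm ahead of it and the grasp point (between the pads) lies 159 mm ahead of it; z points along the fingers, y is the line along which they close (so a half turn about z gives the same grasp; the last joint's range is limited). The gripper opens to 92 mm and grips with 3 to 60 N. Pads are 19 mm wide; open, the fingers measure 130 mm over their backs; the gripper's body (75 mm by 190 mm) begins 47 mm behind the grasp point.
Start: joints at [-1.252, 0.434, 0.025, 1.573, -0.012, 1.134, -0.075], TCP at [0.256, 0.57, 0.405] pointing down, gripper open.
Joint ranges: [-2.62, 2.62], [-0.44, 2.09], [-1.27, 1.32], [0.08, 2.57], [-1.32, 4.46], [0.12, 2], [-2.74, 2.74]. Speed limits (rad/s): [2.22, 2.22, 3.01, 3.01, 3.14, 3.14, 3.14].

### API

Orientations are given as a rotation vector (axis times angle).
In Python, from cell import arm gives the robot as it stands. The module is installed in compiled form; this text tells all that it offers.
- The arm moves only by the shell command python3 -m inch 'ROWS' [FORCE]. ROWS is text: rows parted by semicolons, each of 5 numbers parted by spaces: the shift along the tool's x, y, z in m, then the turn about the tool's z in rad, then the finger opening in m, from 0 to 0.0918. In form: x y z roll fingers; .... A call has 1 to 5 rows; each row is the pose to reach, as a shift and turn from the pose commanded when the call began, along the tool's axes at that moment; what a row does not reach only later rows make up. A row lasts 1/10 s, in which the tool goes at most 50 mm and 8.59 degrees, less where a joint would pass 70% of its speed; a pose out of reach is approached as far as the arm can. A call with a gripper value outside its range is refused whole. The fingers move at their own pace and stop on an object; FORCE is the grip in N (left out, the last holds). Time passes only in rows, so rows that repeat a pose let the fingers close. It gives the time, the measured TCP pose, the force, the opening and the grip force at its end, in the units of the state.
- arm.observe(): the state, without advancing time (a new reading comes with each control period).
- arm.get_image(name): name is "scene" or "top" or "wrist"; returns the picture (400x640x3 uint8, red, green, blue); there is no depth.
- arm.get_calibration(name): a dict with "intrinsics" (3x3 intrinsics, pixels), "distortion" ([k1, k2, p1, p2, k3] as OpenCV has them; the pictures are not rectified), "pose" (4x4, takes a point from camera to world coordinates). Camera axes: x right, y up, looking along -z (the intrinsics and any distortion apply to the point x, -y, -z); pixel columns grow to the right and rows downward; lengths in m; the calibration is good to about 2 mm. A picture is of the moment at which its call begins: read the wrist's pose just before it. get_calibration takes no time and is no camera call; for the wrist camera it gives the pose at the moment of the call.
- arm.sign_off(): hands the job in; it is judged then, once.
Trained networks look in the newest picture that a camera, given by its name, has taken for a name from the list of things; names that differ only in an ending like _2 or _b are one class to them, and where a whole thing is asked for, a point or a joint stands for the part that bears it (a point fixed in the world has none). Each returns a list of dicts, best first, with "conf" (0 to 1); they miss things now and then, are a little off and sometimes report something else, mostly with a low value. They report only what shows in the picture. A call takes as long as a camera call.
- arm.look_for(camera, query): "point" ([row, column] in pixels, amid what is visible of it).
- arm.silhouettes(camera, query): "region" (400x640 bool, what is visible of it) and "point" ([row, column] in pixels, amid what is visible of it).
- arm.place_of(camera, query): "point" ([row, column] in pixels: a listed point, or the origin of a listed thing).
The state is a dict: "clock": time; "joints": joint angles; "dq": joint speeds; "joint_efforts": joint torques, N m; "position": TCP position; "ee_rot": TCP orientation; "force": force on the tool from outside, world axes, zero at the start; "ft_torque": the same for the moment, N m; "width": opening from 0.0 (shut) to 1.0 (fully open); "gripper_force": force on a finger pad.
Only numpy, scipy, OpenCV 4.12 (cv2) and the standard library are available. Lean on these libraries where they do the work, as an engineer would, in place of code of your own. Each camera call takes 0.05 s, during which the arm holds its last target. There are 200 camera calls.

## Working session

There is one attempt and no reset: what is moved stays moved. The work goes in short steps, Python scripts to look and compute and a shell command to move; the robot and the scene stay as the last step left them, time stands still between calls to the robot, and variables do not carry over. Pictures are saved under pics/ and viewed, at most 10 in all, crops included, and the job is handed in when it is done.

```bash
mkdir -p pics
cat > h.py <<'E'
import numpy as np,cv2
from scipy.spatial.transform import Rotation as R
from cell import arm
def ray(cam,pt,cal=None):
    c=cal or arm.get_calibration(cam);K=np.array(c["intrinsics"]);T=np.array(c["pose"])
    u=cv2.undistortPoints(np.array([[[pt[1],pt[0]]]],float),K,np.array(c["distortion"]))[0,0]
    d=T[:3,:3]@np.array([u[0],-u[1],-1]);return T[:3,3],d
def atz(cam,pt,z,cal=None):
    o,d=ray(cam,pt,cal);return o+d*(z-o[2])/d[2]
def save(cam,n):
    im=arm.get_image(cam);cv2.imwrite(f"pics/{n}.png",im[:,:,::-1]);return im
def totool(w):
    s=arm.observe();return R.from_rotvec(s["ee_rot"]).inv().apply(np.array(w)-s["position"])
E
python3 - <<'E'
from h import *
np.set_printoptions(precision=4,suppress=True)
s=arm.observe();print(s["clock"],s["position"],s["ee_rot"],R.from_rotvec(s["ee_rot"]).as_matrix())
for cam in("top","scene"):
    save(cam,cam+"0");print(cam,np.array(arm.get_calibration(cam)["pose"])[:3,3])
    for q,z in(("knob_grip",.1),("pointer_tip",.0755),("mark_point",.0755),("wheel_axis",.097),("handle_grip",.126),("air_unit",0)):
        for r in arm.place_of(cam,q)[:2]:print(cam,q,r["conf"],np.array(r["point"]),atz(cam,r["point"],z))
E
```

```text
0.0 [0.2558 0.57   0.4039] [-0.6578 -3.0717  0.0025] [[-0.9123  0.4095 -0.0005]
 [ 0.4095  0.9123 -0.0015]
 [-0.0001 -0.0016 -1.    ]]
top [0.3508 0.0248 1.1771]
top knob_grip 0.78 [180.4 361.2] [ 0.5453 -0.0556  0.1   ]
top pointer_tip 0.67 [174.9 345. ] [ 0.5625 -0.0178  0.0755]
top mark_point 0.48 [192.5 356.6] [ 0.5196 -0.0466  0.0755]
top wheel_axis 0.68 [174.5 345.7] [ 0.5593 -0.0186  0.097 ]
top wheel_axis 0.61 [165.8 303.5] [0.5784 0.083  0.097 ]
top air_unit 0.83 [178.2 329. ] [0.5673 0.0209 0.    ]
top air_unit 0.27 [180.9 359.8] [ 0.5619 -0.0595  0.    ]
scene [ 0.1282 -0.5595  0.604 ]
scene knob_grip 0.87 [200.7 360.7] [ 0.5473 -0.054   0.1   ]
scene knob_grip 0.74 [172.7 321.9] [0.5386 0.0945 0.1   ]
scene pointer_tip 0.65 [200.3 358.7] [ 0.5647 -0.0255  0.0755]
scene pointer_tip 0.26 [227.7 360.5] [ 0.508  -0.1052  0.0755]
scene mark_point 0.5 [211.1 350.1] [ 0.5235 -0.0465  0.0755]
scene wheel_axis 0.73 [169.6 336.3] [0.5795 0.0891 0.097 ]
scene handle_grip 0.52 [222.  306.3] [ 0.3929 -0.0729  0.126 ]
scene handle_grip 0.46 [155.9 323. ] [0.5631 0.1256 0.126 ]
scene air_unit 0.86 [216.6 345.9] [0.5578 0.015  0.    ]
```

View pics/top0.png

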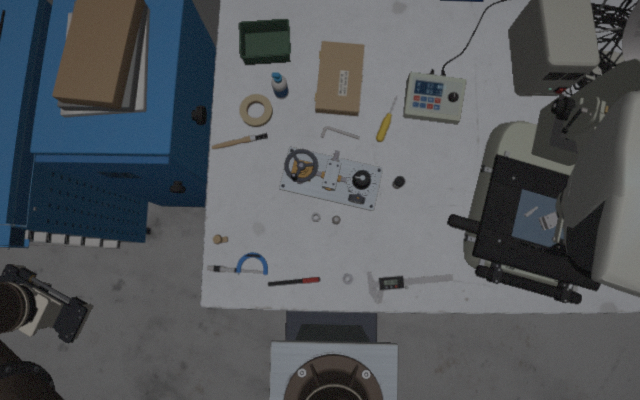

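```bash
python3 -m inch '-0.045 -0.02 0 0 0.0918;-0.09 -0.055 0 0 0.0918;-0.13 -0.09 0 0 0.0918;-0.17 -0.12 0 0 0.0918;-0.21 -0.15 0 0 0.0918' && python3 -m inch '-0.04 -0.03 0 0 0.0918;-0.08 -0.06 0 0 0.0918;-0.12 -0.09 0 0 0.0918;-0.16 -0.12 0 0 0.0918;-0.20 -0.15 0 0 0.0918' && python3 -m inch '-0.04 -0.03 0 0 0.0918;-0.09 -0.08 0 0 0.0918;-0.09 -0.08 0 0 0.0918'
cat > m.py <<'E'
import sys
from h import *
np.set_printoptions(precision=4,suppress=True)
s=arm.observe();print(s["clock"],s["position"],s["joints"])
print(R.from_rotvec(s["ee_rot"]).as_matrix())
cal=arm.get_calibration("wrist")
save("wrist",sys.argv[1]);print("cam",np.array(cal["pose"]))
for q,z in(("knob_grip",.1),("pointer_tip",.0755),("mark_point",.0755),("wheel_axis",.097),("handle_grip",.126),("air_unit",0)):
    for r in arm.place_of("wrist",q)[:2]:print(q,r["conf"],np.array(r["point"]),atz("wrist",r["point"],z,cal))
E
python3 m.py w1
```

```text
clock: 1.2
position: [0.3817, 0.3543, 0.405]
ee_rot: [0.657, 3.072, 0.001]
force: [1.5, 0.4, 0.1]
width: 0.999
gripper_force: 0.0
clock: 1.7
position: [0.5029, 0.1356, 0.4051]
ee_rot: [0.657, 3.071, 0.001]
force: [-0.3, 1.1, 0.2]
width: 0.998
gripper_force: 0.0
clock: 2.0
position: [0.5527, 0.0222, 0.405]
ee_rot: [0.667, 3.068, -0.003]
force: [0.5, 0.0, -0.8]
width: 1.001
gripper_force: 0.0
2.0 [0.5527 0.0222 0.405 ] [-0.3511  0.3182  0.2803  1.7681 -0.0963  1.0679  1.1053]
[[-0.9099  0.4149  0.0013]
 [ 0.4149  0.9099 -0.0022]
 [-0.0021 -0.0015 -1.    ]]
cam [[ 0.4157 -0.8809 -0.2261  0.4925]
 [ 0.9095  0.402   0.106   0.0503]
 [-0.0025 -0.2497  0.9683  0.3845]
 [ 0.      0.      0.      1.    ]]
knob_grip 0.58 [219.7 245.3] [ 0.5489 -0.0555  0.1   ]
knob_grip 0.32 [191.1 402.4] [0.5847 0.0899 0.1   ]
pointer_tip 0.86 [203.6 285. ] [ 0.5553 -0.0198  0.0755]
mark_point 0.59 [181.4 240.8] [ 0.5163 -0.0498  0.0755]
wheel_axis 0.3 [110.1 272.9] [0.4701 0.0131 0.097 ]
handle_grip 0.6 [149.7 409.8] [0.5463 0.1041 0.126 ]
air_unit 0.73 [184.1 323.2] [0.5678 0.0175 0.    ]
```

View pics/w1.png

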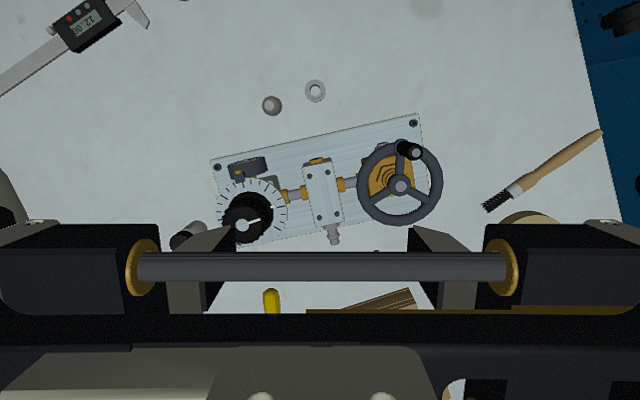

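```bash
python3 -m inch '-0.025 -0.035 0.03 0 0.0918;-0.049 -0.071 0.065 0 0.0918;-0.049 -0.071 0.065 0 0.0918;-0.049 -0.071 0.065 0 0.0918'
python3 m.py w2; python3 -c "
import cv2;i=cv2.imread('pics/w2.png')[60:280,200:480];cv2.imwrite('pics/w2c.png',cv2.resize(i,None,fx=2.7,fy=2.7,interpolation=cv2.INTER_CUBIC))"
```

```text
clock: 2.75
position: [0.5668, -0.0575, 0.3386]
ee_rot: [-0.659, -3.069, 0.001]
force: [0.3, 0.2, 0.4]
width: 1.004
gripper_force: 0.0
2.75 [ 0.5668 -0.0575  0.3386] [-0.2031  0.4148  0.2882  1.81   -0.1419  0.9394  1.2938]
[[-0.9118  0.4107 -0.0025]
 [ 0.4107  0.9118 -0.0002]
 [ 0.0022 -0.0012 -1.    ]]
cam [[ 0.4116 -0.8837 -0.223   0.5064]
 [ 0.9114  0.3985  0.103  -0.0297]
 [-0.0022 -0.2456  0.9694  0.3183]
 [ 0.      0.      0.      1.    ]]
knob_grip 0.58 [189.8 310.6] [ 0.5485 -0.0575  0.1   ]
pointer_tip 0.61 [172.1 356.9] [ 0.5552 -0.0219  0.0755]
pointer_tip 0.48 [ 36.7 386.5] [0.4753 0.0338 0.0755]
mark_point 0.16 [170.2 357.9] [ 0.5541 -0.0206  0.0755]
wheel_axis 0.58 [147.6 525.5] [0.5829 0.0897 0.097 ]
handle_grip 0.91 [ 84.4 567. ] [0.5477 0.1045 0.126 ]
air_unit 0.69 [153.4 391. ] [0.5669 0.019  0.    ]
```

View pics/w2c.png

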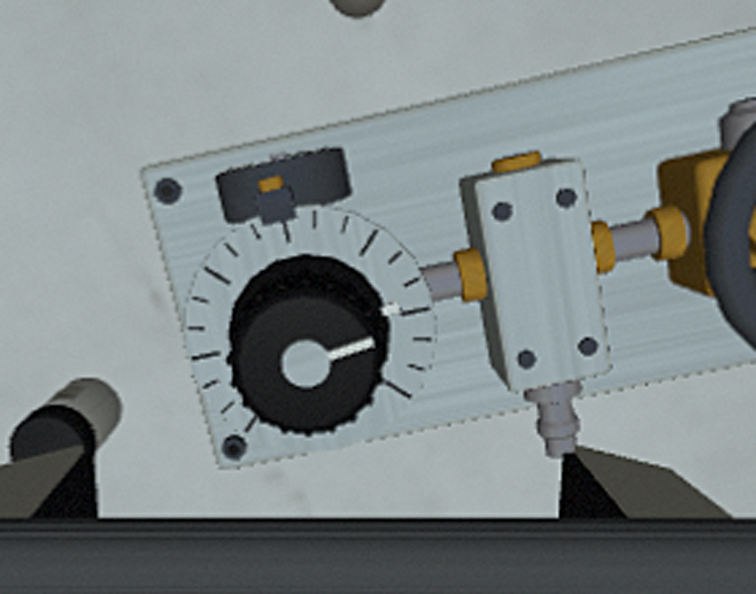

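```bash
cat > p.py <<'E'
from h import *
np.set_printoptions(precision=4,suppress=True)
cal=arm.get_calibration("wrist")
f=lambda u,v,z:atz("wrist",[60+v/2.7,200+u/2.7],z,cal)[:2]
c=f(306,363,.112);print("c",c)
a=lambda p,q=c:np.degrees(np.arctan2(*(p-q)[::-1]))
print("topline",a(f(373,342,.112)))
for z in(.078,.082):print("skirt",z,f(391,309,z),a(f(391,309,z)))
# dial outline 
P=[(188,330),(192,295),(210,250),(240,220),(320,206),(355,212),(395,235),(425,272),(435,310),(433,345),(420,385)]
W=np.array([f(*p,.0755) for p in P]);
s=np.linalg.lstsq(np.c_[2*W,np.ones(len(W))],(W**2).sum(1),rcond=None)[0];print("dial",s[:2],np.sqrt(s[2]+s[:2]@s[:2]))
d=s[:2]
for t,p,z in(("clip tip",(278,218),.079),("clip mid",(278,205),.079),("screw",(271,184),.081),("tick under pointer",(415,311),.0755),("tick by clip",(287,232),.0755)):
    w=f(*p,z);print(t,w,a(w),a(w,d),np.linalg.norm(w-d))
x=f(487,175,.03)
E
python3 p.py
```

```text
c [ 0.5517 -0.0542]
topline 83.74121805700912
skirt 0.078 [ 0.5544 -0.0294] 83.70700153350342
skirt 0.082 [ 0.5536 -0.0294] 85.50886494975212
dial [ 0.5508 -0.0531] 0.03634900800258866
clip tip [ 0.5176 -0.0482] 169.9500288468174 171.5495933667339 0.03353234133713014
clip mid [ 0.5144 -0.0466] 168.56795294658053 169.97900570608456 0.03696300032274236
screw [ 0.5084 -0.0459] 169.10377749041785 170.33076779625688 0.042977061852941006
tick under pointer [ 0.5583 -0.0233] 77.90428504251587 75.86712202235634 0.0307043267392942
tick by clip [ 0.5224 -0.0478] 167.62669182093776 169.39583881957017 0.0289038184304917
```

```bash
python3 -m inch '0.008 -0.002 0.01 -0.14 0.075;0.016 -0.003 0.02 -0.28 0.07;0.016 -0.003 0.03 -0.42 0.065;0.016 -0.003 0.03 -0.56 0.065;0.016 -0.003 0.03 -0.7 0.065' && python3 -m inch '0 0 0 -0.14 0.065;0 0 0 -0.28 0.065;0 0 0.015 -0.35 0.065;0 0 0.03 -0.35 0.065;0 0 0.047 -0.35 0.065' 
python3 -m inch '0 0 0 0 0.06;0 0 0 0 0.045;0 0 0 0 0.03;0 0 0 0 0.03;0 0 0 0 0.03' 30
python3 -c "
from h import *
s=arm.observe();m=R.from_rotvec(s['ee_rot']).as_matrix();print(s['position'],np.degrees(np.arctan2(m[1,1],m[0,1])),s['joints'],s['width'],s['force'],s['ft_torque'])"
```

```text
clock: 3.6
position: [0.5513, -0.0527, 0.3099]
ee_rot: [-0.446, 3.11, 0.0]
force: [0.2, 0.5, 1.1]
width: 0.714
gripper_force: 0.0
clock: 4.1
position: [0.5517, -0.0529, 0.263]
ee_rot: [-0.971, 2.986, -0.001]
force: [1.5, 0.0, -0.8]
width: 0.71
gripper_force: 0.0
clock: 4.6
position: [0.5521, -0.0538, 0.2637]
ee_rot: [-0.969, 2.986, -0.002]
force: [2.6, -2.7, 2.8]
width: 0.404
gripper_force: 30.0
[ 0.55209163 -0.05382567  0.2637304 ] 125.96399199047143 [-0.01134103  0.47981312  0.01634543  1.90432443 -0.01007906  0.75484614
  2.2089693 ] 0.4040775627007051 [ 2.61996421 -2.72707934  2.75308002] [-0.5148634  -0.2859117  -0.03600595]
```

```bash
python3 -m inch '0 0 0 0 0.065;0 0 0 0 0.065;0 0 0 0 0.065;0 0 -0.02 0 0.065;0 0 -0.03 0.14 0.065' && for i in 1; do python3 -m inch '0 0 0 0.145 0.065;0 0 0 0.29 0.065;0 0 0 0.435 0.065;0 0 0 0.58 0.065;0 0 0 0.725 0.065'; python3 -m inch '0 0 0 0.145 0.065;0 0 0 0.29 0.065;0 0 0 0.435 0.065;0 0 0 0.58 0.065;0 0 0 0.725 0.065';python3 -m inch '0 0 0 0.145 0.065;0 0 0 0.29 0.065;0 0 0 0.435 0.065;0 0 0 0.58 0.065;0 0 0 0.725 0.065';python3 -m inch '0 0 0 0.145 0.065;0 0 0 0.29 0.065;0 0 0 0.435 0.065;0 0 0 0.585 0.065;0 0 0 0.585 0.065'; done
cat > s.py <<'E'
from h import *
np.set_printoptions(precision=4,suppress=True)
s=arm.observe();m=R.from_rotvec(s['ee_rot']).as_matrix();print(s['clock'],s['position'],'yang',np.degrees(np.arctan2(m[1,1],m[0,1])),'xang',np.degrees(np.arctan2(m[1,0],m[0,0])),s['joints'],s['width'],s['force'],s['ft_torque'])
E
python3 s.py
```

```text
clock: 5.1
position: [0.5514, -0.0533, 0.2935]
ee_rot: [-0.758, 3.049, 0.001]
force: [-0.1, -0.1, 0.6]
width: 0.702
gripper_force: 0.0
clock: 5.6
position: [0.5512, -0.0531, 0.2926]
ee_rot: [-0.38, -3.118, -0.0]
force: [-0.1, 0.5, -0.1]
width: 0.706
gripper_force: 0.0
clock: 6.1
position: [0.5512, -0.0531, 0.2926]
ee_rot: [-1.461, -2.781, -0.0]
force: [0.7, -0.7, -0.0]
width: 0.707
gripper_force: 0.0
clock: 6.6
position: [0.5512, -0.053, 0.2926]
ee_rot: [-2.352, -2.082, 0.0]
force: [0.9, 0.1, -0.9]
width: 0.709
gripper_force: 0.0
clock: 7.1
position: [0.5513, -0.0528, 0.2924]
ee_rot: [-2.85, -1.321, 0.001]
force: [0.0, -0.5, -0.5]
width: 0.705
gripper_force: 0.0
7.1 [ 0.5513 -0.0528  0.2924] yang -40.27421747685419 xang 49.725805347935975 [-0.5564  0.5425  0.8001  1.9239 -0.4987  0.8853 -0.2042] 0.7053453927302905 [ 0.043  -0.5105 -0.5156] [-0.1202  0.1661  0.0125]
```

```bash
python3 -m inch '0 0 0.015 0 0.065;0 0 0.03 0 0.065;0 0 0.03 0 0.045;0 0 0.03 0 0.03;0 0 0.03 0 0.03' 35 ; python3 -m inch '0 0 0 0 0.03;0 0 0 -0.14 0.03;0 0 0 -0.28 0.03;0 0 0 -0.42 0.03;0 0 0 -0.56 0.03'; python3 -m inch '0 0 0 -0.14 0.03;0 0 0 -0.28 0.03;0 0 0 -0.42 0.03;0 0 0 -0.56 0.03;0 0 0 -0.7 0.03'; python3 -m inch '0 0 0 -0.14 0.03;0 0 0 -0.24 0.03;0 0 0 -0.24 0.03'; python3 s.py
```

```text
clock: 7.6
position: [0.5514, -0.0537, 0.2628]
ee_rot: [2.849, 1.324, 0.0]
force: [0.1, -0.5, 0.4]
width: 0.496
gripper_force: 0.0
clock: 8.1
position: [0.5505, -0.0531, 0.263]
ee_rot: [-2.365, -2.065, 0.001]
force: [-6.5, 2.1, 7.2]
width: 0.402
gripper_force: 35.0
clock: 8.6
position: [0.549, -0.0536, 0.263]
ee_rot: [-1.513, -2.747, 0.003]
force: [-14.9, 0.0, 14.1]
width: 0.401
gripper_force: 35.0
clock: 8.9
position: [0.5485, -0.054, 0.263]
ee_rot: [-1.176, -2.906, 0.003]
force: [-14.7, 0.4, 16.4]
width: 0.405
gripper_force: 35.0
8.9 [ 0.5485 -0.054   0.263 ] yang 45.935249305630244 xang 135.93400873515597 [-0.2434  0.4921  0.3378  1.9292 -0.2291  0.7641  1.0265] 0.4053414697233998 [-14.6635   0.4004  16.4361] [-0.1375  3.2251 -0.0036]
```

```bash
python3 -m inch '0 0 0 0 0.065;0 0 0 0 0.065;0 0 -0.03 0 0.07;-0.01 0 -0.06 0 0.09;-0.016 0.003 -0.076 0 0.0918'; python3 -m inch '0 0 0 0 0.0918;0 0 0 0 0.0918;0 0 0 0 0.0918'; python3 m.py w3; python3 -c "
import cv2;i=cv2.imread('pics/w3.png')[60:280,200:480];cv2.imwrite('pics/w3c.png',cv2.resize(i,None,fx=2.7,fy=2.7,interpolation=cv2.INTER_CUBIC))"
```

```text
clock: 9.4
position: [0.5659, -0.0631, 0.3414]
ee_rot: [1.182, 2.907, 0.002]
force: [0.7, -1.0, -0.3]
width: 0.789
gripper_force: 0.0
clock: 9.7
position: [0.5645, -0.062, 0.3378]
ee_rot: [-1.182, -2.909, 0.001]
force: [-0.1, 0.4, -0.9]
width: 0.992
gripper_force: 0.0
9.7 [ 0.5645 -0.062   0.3378] [-0.2589  0.4193  0.3766  1.8212 -0.1869  0.9373  0.9988]
[[-0.7168  0.6972 -0.0015]
 [ 0.6972  0.7168  0.0001]
 [ 0.0012 -0.0009 -1.    ]]
cam [[ 0.6979 -0.6944 -0.1755  0.517 ]
 [ 0.7162  0.6759  0.1737 -0.0152]
 [-0.002  -0.2469  0.969   0.3174]
 [ 0.      0.      0.      1.    ]]
knob_grip 0.57 [194.1 314.4] [ 0.5513 -0.056   0.1   ]
knob_grip 0.52 [171.6 315.9] [ 0.5405 -0.0439  0.1   ]
pointer_tip 0.85 [151.8 290. ] [ 0.5185 -0.0506  0.0755]
mark_point 0.57 [152. 291.] [ 0.5191 -0.0501  0.0755]
wheel_axis 0.69 [ 74.3 508.3] [0.5826 0.09   0.097 ]
handle_grip 0.17 [ 84.5 456.1] [0.5578 0.052  0.126 ]
air_unit 0.86 [132.3 379.7] [0.5673 0.0153 0.    ]
```

View pics/w3c.png

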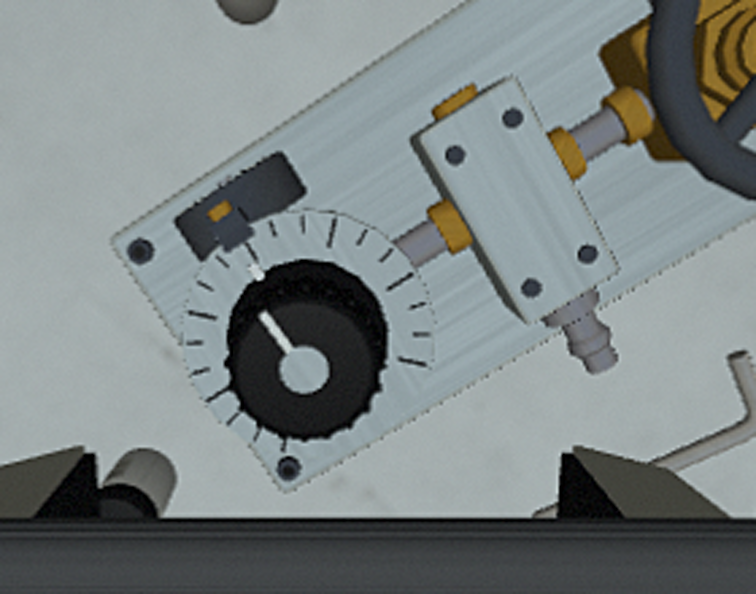

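```bash
cat > q.py <<'E'
from h import *
np.set_printoptions(precision=4,suppress=True)
cal=arm.get_calibration("wrist");im=cv2.imread('pics/w3.png')
g=im.min(2).astype(int)
f=lambda u,v,z:atz("wrist",[60+v/2.7,200+u/2.7],z,cal)[:2]
W=np.array([f(*p,.0755) for p in [(182,345),(190,300),(210,262),(290,211),(330,212),(370,225),(400,247),(425,285),(435,330),(430,368)]])
s=np.linalg.lstsq(np.c_[2*W,np.ones(len(W))],(W**2).sum(1),rcond=None)[0];d=s[:2];print("dial",d,np.sqrt(s[2]+d@d))
a=lambda w,q:np.degrees(np.arctan2(w[1]-q[1],w[0]-q[0]))
t=f(304,370,.112);print("top",t,a(f(263,315,.112),t))
l0,l1=f(263,316,.112),f(287,346,.112);print("line dir",a(l0,l1))
for c in(d,t):
  print(c,"skirt",a(f(257,272,.078),c),a(f(257,272,.080),c),"tip",a(f(248,240,.079),c),"clip mid",a(f(236,230,.079),c),"screw",a(f(219,211,.081),c),"tick",a(f(252,254,.0755),c))
n=cv2.SIFT_create
m=arm.silhouettes("wrist","set_mark")
for r in m[:2]:
  ys,xs=np.nonzero(r["region"]);print(r["conf"],r["point"],len(xs));w=np.array([atz("wrist",[y,x],.079,cal)[:2] for y,x in zip(ys,xs)])
  if len(xs):print("sil mean",w.mean(0),a(w.mean(0),d),a(w.mean(0),t),np.linalg.norm(w-d,axis=1).min(),np.linalg.norm(w-d,axis=1).max())
E
python3 q.py; python3 -c "
import cv2;i=cv2.imread('pics/w3.png')[125:205,255:355];cv2.imwrite('pics/w3d.png',cv2.resize(i,None,fx=7.4,fy=7.4,interpolation=cv2.INTER_CUBIC))"
```

```text
dial [ 0.551  -0.0558] 0.03656867325057763
top [ 0.5507 -0.0565] 171.3148093151601
line dir 173.2912818911845
[ 0.551  -0.0558] skirt 172.71420795074454 172.02190866039015 tip 166.3903326304682 clip mid 168.5461943844896 screw 169.49355770748966 tick 169.4673373916611
[ 0.5507 -0.0565] skirt 171.0160207868969 170.32841152310732 tip 165.12473373227272 clip mid 167.42218044263777 screw 168.54491978773572 tick 168.0354144938519
0.64 [69.6, 500.0] 9211
sil mean [0.5824 0.0989] 78.52150371265499 78.48751187360516 0.11164218276988758 0.19991669236216342
0.56 [142.9, 287.8] 204
sil mean [ 0.5123 -0.049 ] 170.07400357473594 169.00817329093704 0.03357658470623397 0.045786633063537065
```

View pics/w3d.png

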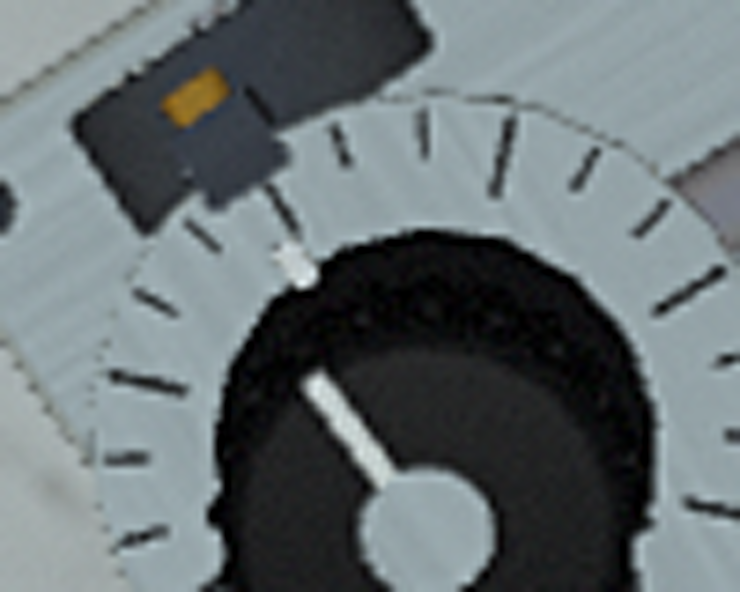

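```bash
cat > q2.py <<'E'
from h import *
np.set_printoptions(precision=4,suppress=True)
cal=arm.get_calibration("wrist")
f=lambda u,v,z:atz("wrist",[125+v/7.4-.43,255+u/7.4-.43],z,cal)[:2]
a=lambda w,q:np.degrees(np.arctan2(w[1]-q[1],w[0]-q[0]))
# axis from ticks: least-squares intersection
T=[((268,185),(297,230)),((190,220),(218,250)),((135,293),(176,314)),((110,375),(186,389)),((105,460),(148,459)),((333,127),(348,165)),((424,110),(426,158)),((512,118),(497,195)),((600,150),(573,189)),((668,203),(636,235)),((724,270),(656,311)),((686,503),(740,517))]
A=[];b=[];an=[]
for p,q in T:
    p,q=f(*p,.0755),f(*q,.0755);d=(p-q)/np.linalg.norm(p-q);n=np.array([-d[1],d[0]]);L=np.linalg.norm(p-q);A.append(n*L);b.append(n@q*L)
c=np.linalg.lstsq(np.array(A),np.array(b),rcond=None)[0];print("tick centre",c)
for p,q in T:an.append(a((f(*p,.0755)+f(*q,.0755))/2,c))
an=np.array(an);print(np.sort(an%360))
t=f(428,533,.112);print("top c",t,"topline",a(f(315,378,.112),t),"dir",a(f(315,378,.112),f(390,480,.112)))
print("skirt",[ (z,a(f(296,264,z),c)) for z in(.0765,.079,.082)])
m=f(251,183,.079);print("clip edge",m,np.linalg.norm(m-c),a(m,c),"corners",a(f(213,210,.079),c),a(f(290,155,.079),c),"edge normal",a(f(290,155,.079),f(213,210,.079))+90)
print("clip axis dir", a(f(195,97,.081),m))
E
python3 q2.py
```

```text
tick centre [ 0.5498 -0.0558]
[ 31.3417  76.8619  92.0182 107.0864 122.2863 137.5556 153.1729 168.4423
 183.5289 199.198  213.9997 229.2741]
top c [ 0.5505 -0.0564] topline 170.7081820009298 dir 170.94437061166
skirt [(0.0765, np.float64(173.13772228623168)), (0.079, np.float64(172.24221822884178)), (0.082, np.float64(171.18153196607))]
clip edge [ 0.5171 -0.05  ] 0.03324462006826527 169.87485060807035 corners 178.10983032525962 161.4765358406161 edge normal 170.59404386330633
clip axis dir 166.3237241431107
```

```bash
python3 -m inch '0.03 0.03 0 0 0.0918;0.06 0.06 0 0 0.0918;0.09 0.09 0 0 0.0918;0.113 0.112 0 0 0.0918;0.113 0.112 0 0 0.0918'; python3 -m inch '0 0 0 0 0.0918;0 0 0 0 0.0918'; python3 m.py w4; python3 -c "
import cv2;i=cv2.imread('pics/w4.png')[60:280,200:480];cv2.imwrite('pics/w4c.png',cv2.resize(i,None,fx=2.7,fy=2.7,interpolation=cv2.INTER_CUBIC))"
```

```text
clock: 10.6
position: [0.5616, 0.1027, 0.3384]
ee_rot: [-1.171, -2.914, -0.004]
force: [-1.1, -0.2, -0.3]
width: 1.004
gripper_force: 0.0
clock: 10.8
position: [0.5622, 0.0954, 0.3388]
ee_rot: [1.185, 2.909, -0.001]
force: [0.6, 0.4, 0.2]
width: 0.997
gripper_force: 0.0
10.8 [0.5622 0.0954 0.3388] [-0.517   0.4191  0.3503  1.8135 -0.173   0.9389  0.7054]
[[-0.7156  0.6986  0.0001]
 [ 0.6986  0.7156 -0.0007]
 [-0.0006 -0.0004 -1.    ]]
cam [[ 0.6992 -0.6927 -0.1768  0.5148]
 [ 0.7149  0.677   0.1748  0.1423]
 [-0.0014 -0.2486  0.9686  0.3183]
 [ 0.      0.      0.      1.    ]]
mark_point 0.37 [232.5 334.8] [0.5881 0.0857 0.0755]
wheel_axis 0.63 [233.9 333.5] [0.5817 0.0892 0.097 ]
handle_grip 0.97 [197.4 314.3] [0.5469 0.1045 0.126 ]
air_unit 0.93 [237.4 272.4] [0.568  0.0162 0.    ]
air_unit 0.19 [232.8 332.9] [0.6097 0.0664 0.    ]
```

View pics/w4c.png

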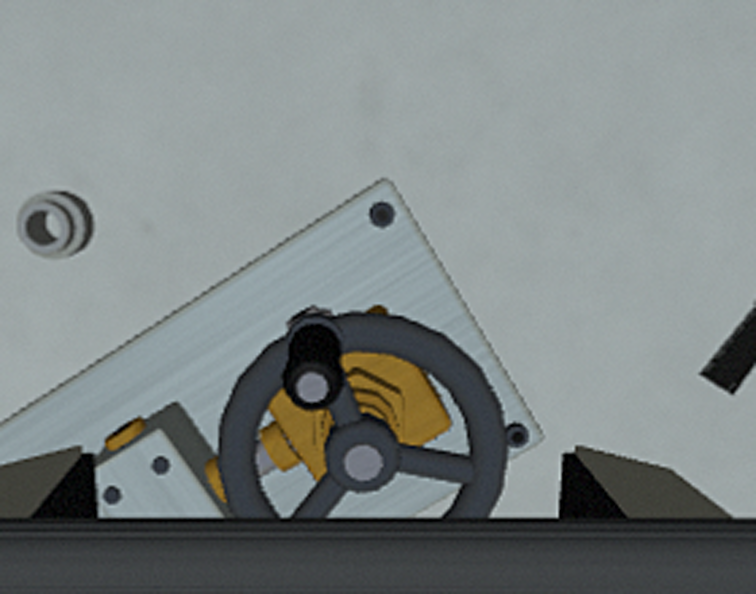

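```bash
python3 -m inch '0.009 -0.002 0 0 0.07;0.018 -0.0045 0 0 0.05;0.018 -0.0045 0.025 0 0.05;0.018 -0.0045 0.054 0 0.05;0.018 -0.0045 0.054 0 0.05'; python3 -m inch '0 0 0 0 0.03;0 0 0 0 0.015;0 0 0 0 0.005;0 0 0 0 0.005;0 0 0 0 0.005' 35; python3 s.py
```

```text
clock: 11.65
position: [0.5439, 0.1066, 0.2819]
ee_rot: [-1.179, -2.907, 0.005]
force: [-0.6, 0.0, 0.4]
width: 0.614
gripper_force: 0.0
clock: 12.15
position: [0.5462, 0.1061, 0.2853]
ee_rot: [1.182, 2.91, 0.001]
force: [-0.2, -0.1, -0.4]
width: 0.18
gripper_force: 0.0
12.15 [0.5462 0.1061 0.2853] yang 45.77184858803461 xang 135.77183173640827 [-0.5245  0.4642  0.3251  1.9002 -0.1994  0.8075  0.7057] 0.1798042944802272 [-0.2436 -0.0554 -0.3974] [-0.0808  0.0528 -0.0047]
```

```bash
python3 -m inch '0 0 0 0 0.005;0 0 0 0 0.005;0 0 0 0 0.005' 35; python3 s.py
cat > c.py <<'E'
import sys
from h import *
# cx cy th0 step n : tool-frame shifts from current *ideal* angle th0
s=arm.observe();M=R.from_rotvec(s['ee_rot']).inv()
c=np.array([float(sys.argv[1]),float(sys.argv[2]),0]);p=np.array(s['position'])
th0=np.arctan2(p[1]-c[1],p[0]-c[0]);print("th",np.degrees(th0),"r",np.hypot(*(p-c)[:2]))
e=lambda t:np.array([np.cos(t),np.sin(t),0])*.036
st=np.radians(float(sys.argv[3]))
for g in range(0,int(sys.argv[4]),5):
  b=e(th0+g*st);print('; '.join('%.4f %.4f'%tuple(M.apply(e(th0+(g+k)*st)-b)[:2]) for k in range(1,6)))
E
python3 c.py 0.580 0.0912 -30 15
```

```text
clock: 12.45
position: [0.5461, 0.106, 0.2851]
ee_rot: [1.183, 2.91, 0.001]
force: [-1.5, -1.2, 5.4]
width: 0.135
gripper_force: 35.0
12.45 [0.5461 0.106  0.2851] yang 45.76731091175011 xang 135.7673076583539 [-0.5244  0.4645  0.3251  1.9003 -0.1994  0.8076  0.7058] 0.13545474731136048 [-1.5215 -1.2375  5.4274] [-0.1989  0.3988 -0.0308]
th 156.4142885535119 r 0.03695242187765367
0.0018 0.0185; -0.0059 0.0355; -0.0210 0.0464; -0.0395 0.0482; -0.0565 0.0405
-0.0109 -0.0151; -0.0127 -0.0337; -0.0050 -0.0507; 0.0101 -0.0615; 0.0287 -0.0634
0.0170 0.0077; 0.0278 0.0228; 0.0297 0.0414; 0.0220 0.0583; 0.0068 0.0692
```

```bash
python3 -m inch '0.002 0.0185 0 0 0.005; -0.006 0.0355 0 0 0.005; -0.021 0.0465 0 0 0.005; -0.0395 0.048 0 0 0.005; -0.0565 0.0405 0 0 0.005'; python3 -m inch '0 0 0 0 0.005;0 0 0 0 0.005'; python3 s.py
```

```text
clock: 12.95
position: [0.6154, 0.0969, 0.285]
ee_rot: [-1.179, -2.911, -0.002]
force: [-10.3, 1.5, 10.1]
width: 0.137
gripper_force: 35.0
clock: 13.15
position: [0.6152, 0.0942, 0.2851]
ee_rot: [1.185, 2.909, -0.001]
force: [-1.0, -1.9, 5.9]
width: 0.139
gripper_force: 35.0
13.15 [0.6152 0.0942 0.2851] yang 45.67215936243631 xang 135.6721674041808 [-0.4568  0.558   0.3233  1.7326 -0.2178  0.8858  0.7563] 0.1390362908978034 [-0.9763 -1.938   5.8629] [-0.5862  0.1425  0.0708]
```

```bash
python3 -m inch '-0.011 -0.015 0 0 0.005; -0.0125 -0.0335 0 0 0.005; -0.005 -0.0505 0 0 0.005; 0.010 -0.0615 0 0 0.005; 0.0285 -0.0635 0 0 0.005'; python3 s.py;  python3 c.py 0.5793 0.0908 -16 5
```

```text
clock: 13.65
position: [0.5504, 0.0691, 0.2852]
ee_rot: [1.184, 2.906, 0.002]
force: [11.5, 4.7, -4.9]
width: 0.134
gripper_force: 35.0
13.65 [0.5504 0.0691 0.2852] yang 45.65789866916856 xang 135.65755615998003 [-0.4597  0.4613  0.3265  1.9055 -0.1992  0.8025  0.7704] 0.13383537798840783 [11.4669  4.7103 -4.9404] [ 1.0767 -2.6351  0.0291]
th -143.09410423587428 r 0.036110692558899364
0.0096 0.0029; 0.0180 0.0083; 0.0246 0.0158; 0.0289 0.0249; 0.0305 0.0348
```

```bash
python3 -m inch '0.0095 0.003 0 0 0.005; 0.018 0.0085 0 0 0.005; 0.0245 0.016 0 0 0.005;0.027 0.02 0 0 0.005; 0.029 0.025 0 0 0.005'; python3 -m inch '0 0 0 0 0.005'; python3 s.py;  python3 c.py 0.5793 0.0908 -30 15
```

```text
clock: 14.15
position: [0.5455, 0.1023, 0.2847]
ee_rot: [-1.189, -2.905, 0.016]
force: [-15.3, -35.1, 27.2]
width: 0.132
gripper_force: 35.2
clock: 14.25
position: [0.5454, 0.1019, 0.2847]
ee_rot: [-1.19, -2.904, 0.016]
force: [-12.2, -24.4, 22.2]
width: 0.141
gripper_force: 35.1
14.25 [0.5454 0.1019 0.2847] yang 45.433373753165874 xang 135.43419884669677 [-0.5238  0.4657  0.3306  1.9006 -0.1921  0.815   0.7005] 0.14089641669487787 [-12.1594 -24.4314  22.2288] [-5.406   2.7247 -0.0662]
th 161.8678756987832 r 0.03565118147158265
0.0037 0.0183; -0.0022 0.0359; -0.0162 0.0483; -0.0345 0.0520; -0.0521 0.0460
-0.0123 -0.0140; -0.0160 -0.0322; -0.0101 -0.0499; 0.0039 -0.0622; 0.0221 -0.0659
0.0177 0.0059; 0.0300 0.0199; 0.0337 0.0382; 0.0278 0.0558; 0.0138 0.0682
```

```bash
python3 -m inch '-0.003 -0.006 0 0 0.005;-0.005 -0.009 0 0 0.005;-0.005 -0.009 0 0 0.005;-0.005 -0.009 0 0 0.005'; python3 s.py
```

```text
clock: 14.65
position: [0.5441, 0.0984, 0.285]
ee_rot: [-1.182, -2.91, 0.001]
force: [-2.6, -1.6, 9.8]
width: 0.135
gripper_force: 35.0
14.65 [0.5441 0.0984 0.285 ] yang 45.76843341571664 xang 135.7684009450949 [-0.5119  0.46    0.3236  1.908  -0.1975  0.8053  0.7168] 0.13544867646117503 [-2.5908 -1.6034  9.8492] [-0.3502  0.668  -0.0243]
```

```bash
python3 -m inch '0.0012 0.0016 0 0 0.005;0.0012 0.0016 0 0 0.005;0.0012 0.0016 0 0 0.005'; python3 s.py; python3 -m inch '0.0012 0.0016 0 0 0.005;0.0012 0.0016 0 0 0.005;0.0012 0.0016 0 0 0.005'; python3 s.py
```

```text
clock: 14.95
position: [0.5443, 0.0998, 0.285]
ee_rot: [-1.183, -2.909, 0.002]
force: [-3.6, -3.0, 9.3]
width: 0.135
gripper_force: 35.0
14.95 [0.5443 0.0998 0.285 ] yang 45.73665027310067 xang 135.73662248811561 [-0.5149  0.4609  0.3244  1.9067 -0.1969  0.8062  0.7134] 0.13479876311881045 [-3.6385 -3.0225  9.3471] [-0.9002  0.7233 -0.0378]
clock: 15.25
position: [0.5444, 0.1003, 0.285]
ee_rot: [-1.185, -2.909, 0.005]
force: [-5.0, -9.2, 10.9]
width: 0.14
gripper_force: 35.0
15.25 [0.5444 0.1003 0.285 ] yang 45.6512859969116 xang 135.65137853073676 [-0.5172  0.4616  0.326   1.9058 -0.1957  0.8074  0.71  ] 0.13965748670265546 [-4.9681 -9.2469 10.8673] [-2.0109  0.9407  0.0289]
```

```bash
cat > d.py <<'E'
from h import *
M=R.from_rotvec([-1.183,-2.9095,0.0]).inv()
c=np.array([.5793,.0908,0]);P=[np.array([.5446,.1023,0])]
P+=[c+.036*np.array([np.cos(t),np.sin(t),0]) for t in np.radians(165.7+30*np.arange(1,25))]
for g in range(0,24,5):print('; '.join('%.4f %.4f 0 0 0.005'%tuple(M.apply(P[k]-P[g])[:2]) for k in range(g+1,min(g+6,25))))
E
python3 d.py
```

```text
-0.0149 -0.0152 0 0 0.005; -0.0328 -0.0200 0 0 0.005; -0.0509 -0.0152 0 0 0.005; -0.0640 -0.0020 0 0 0.005; -0.0689 0.0159 0 0 0.005
0.0048 0.0180 0 0 0.005; 0.0180 0.0312 0 0 0.005; 0.0360 0.0360 0 0 0.005; 0.0540 0.0312 0 0 0.005; 0.0672 0.0181 0 0 0.005
0.0048 -0.0180 0 0 0.005; 0.0000 -0.0360 0 0 0.005; -0.0131 -0.0492 0 0 0.005; -0.0311 -0.0540 0 0 0.005; -0.0491 -0.0492 0 0 0.005
-0.0132 0.0132 0 0 0.005; -0.0180 0.0312 0 0 0.005; -0.0132 0.0492 0 0 0.005; -0.0001 0.0624 0 0 0.005; 0.0179 0.0672 0 0 0.005
0.0180 -0.0048 0 0 0.005; 0.0312 -0.0180 0 0 0.005; 0.0360 -0.0360 0 0 0.005; 0.0312 -0.0540 0 0 0.005
```

```bash
python3 -m inch '-0.015 -0.015 0 0 0.005; -0.033 -0.020 0 0 0.005; -0.051 -0.015 0 0 0.005; -0.064 -0.002 0 0 0.005; -0.069 0.016 0 0 0.005'; python3 -m inch '0.005 0.018 0 0 0.005; 0.018 0.031 0 0 0.005; 0.036 0.036 0 0 0.005; 0.054 0.031 0 0 0.005; 0.067 0.018 0 0 0.005'; python3 s.py
```

```text
clock: 15.75
position: [0.6054, 0.0657, 0.2849]
ee_rot: [-1.183, -2.907, -0.0]
force: [-12.3, 6.2, 12.8]
width: 0.138
gripper_force: 35.0
clock: 16.25
position: [0.5706, 0.1272, 0.2851]
ee_rot: [1.179, 2.909, 0.003]
force: [5.2, -6.2, 1.8]
width: 0.134
gripper_force: 35.0
16.25 [0.5706 0.1272 0.2851] yang 45.88129745054997 xang 135.88107651820496 [-0.539   0.5035  0.3229  1.8311 -0.2077  0.8369  0.6866] 0.13447647330839518 [ 5.1785 -6.2042  1.8109] [-1.6033 -1.1017 -0.0285]
```

```bash
python3 -m inch '0.005 -0.018 0 0 0.005; 0 -0.036 0 0 0.005; -0.013 -0.049 0 0 0.005; -0.031 -0.054 0 0 0.005; -0.049 -0.049 0 0 0.005';python3 -m inch '-0.013 0.013 0 0 0.005; -0.018 0.031 0 0 0.005; -0.013 0.049 0 0 0.005; 0 0.0625 0 0 0.005; 0.018 0.067 0 0 0.005'; python3 -m inch '0.018 -0.005 0 0 0.005; 0.031 -0.018 0 0 0.005; 0.036 -0.036 0 0 0.005; 0.033 -0.048 0 0 0.005;0.031 -0.0535 0 0 0.005'; python3 -m inch '0 0 0 0 0.005;0 0 0 0 0.005'; python3 s.py; python3 m.py w5; python3 -c "
import cv2
a=cv2.imread('pics/w5.png')[150:280,220:420]
cv2.imwrite('pics/w5c.png',cv2.resize(a,None,fx=4,fy=4))"
```

```text
clock: 16.75
position: [0.5705, 0.0561, 0.285]
ee_rot: [-1.182, -2.909, -0.003]
force: [0.8, 14.6, 3.9]
width: 0.136
gripper_force: 35.0
clock: 17.25
position: [0.606, 0.1162, 0.2851]
ee_rot: [1.184, 2.908, -0.0]
force: [-1.0, -5.4, 6.6]
width: 0.133
gripper_force: 35.0
clock: 17.75
position: [0.5444, 0.0996, 0.2851]
ee_rot: [-1.182, -2.909, -0.001]
force: [-0.9, 2.7, 5.6]
width: 0.136
gripper_force: 35.0
clock: 17.95
position: [0.5445, 0.0989, 0.285]
ee_rot: [-1.183, -2.908, 0.002]
force: [-4.3, -0.3, 12.3]
width: 0.136
gripper_force: 35.0
17.95 [0.5445 0.0989 0.285 ] yang 45.72124393285205 xang 135.72108054191904 [-0.517   0.4617  0.3302  1.9065 -0.2017  0.8078  0.7194] 0.13595012369860301 [-4.2958 -0.3007 12.2872] [-0.3646  1.0189 -0.0642]
17.95 [0.5445 0.0989 0.285 ] [-0.517   0.4617  0.3302  1.9065 -0.2017  0.8078  0.7194]
[[-0.7159  0.6981 -0.0024]
 [ 0.6982  0.716  -0.0002]
 [ 0.0016 -0.0018 -1.    ]]
cam [[ 0.6988 -0.6937 -0.1744  0.4971]
 [ 0.7153  0.6767  0.1742  0.1458]
 [-0.0028 -0.2465  0.9691  0.2646]
 [ 0.      0.      0.      1.    ]]
handle_grip 0.9 [264.8 323. ] [0.5465 0.0982 0.126 ]
```

View pics/w5.png

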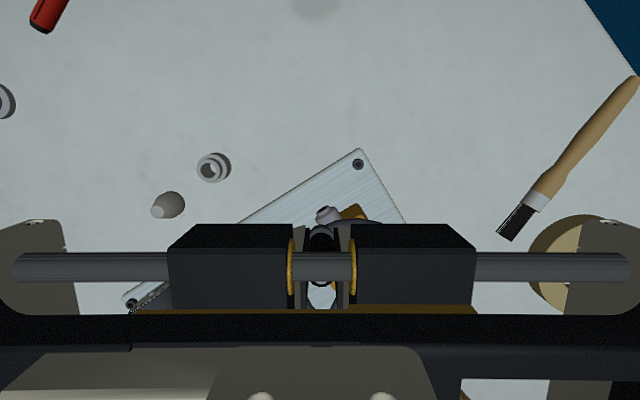

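```bash
python3 -c "
from cell import arm
print(arm.sign_off())"
```

```text
the job is handed in; nothing more can be done
None
```

The job is handed in: the regulator pointer is on the set-mark clip to within about 1°, and the bleed valve was closed onto its seat, then backed off two turns (within about 1.5°) with the handle still gripped, at 18 s on the robot clock; the sign-off returned no verdict.

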